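# Hang the lift-off door on the control box

## Robot

A 6-joint arm with a two-finger parallel gripper is mounted at the origin on the work surface. World frame = base frame: x ahead of the robot, y to its left, z up, the work surface at z = 0. Lengths are in mm, angles in rad, forces in N, time in s.
With the tool pointing down it reaches from about 275 to 1000 mm from the base axis. Payload 8.4 kg.
Tool frame: the origin (TCP) lies at the very end of the fingers, on their centre line; the grasp point (between the pads) lies 19 mm behind it; z points along the fingers, y is the direction in which the jaws open and shut (so a half turn about z gives the same grasp; the last joint's range is limited). The gripper opens to 85 mm and grips with 20 to 120 N. Pads are 22 mm wide; open, the fingers measure 114 mm over their backs; the gripper's body (76 mm by 85 mm) begins 54 mm behind the grasp point. The pads swing forward as they close: fully open they stand 13 mm farther back than shut.
Start: joints at [1.233, 0.353, 1.633, -0, 1.155, -0.002], TCP at [205.951, 590.095, 231.281] pointing down, gripper open.
Joint ranges: [-2.63, 2.63], [-0.92, 2.1], [0.06, 2.66], [-1.3, 4.44], [0, 2.69], [-3.02, 3.02]. Speed limits (rad/s): [2.22, 2.22, 2.79, 3.14, 3.14, 3.14].

## Interface

Orientations are given as [roll, pitch, yaw] about the fixed x, y, z axes, in that order (R = Rz(yaw) Ry(pitch) Rx(roll)).
In Python, from rig import r gives the robot as it stands.
- The arm moves only by the tool jog_arm, never from a script. Its argument "increments" is text: rows parted by semicolons, each of 7 numbers parted by spaces: the shift along the tool's x, y, z in cm, then the turn, a rotation vector about the tool's x, y, z in rad, then the opening, from -1 (shut) to 1 (fully open). A call has exactly 8 rows; each row shifts and turns the commanded pose from where the row before left it, along the tool's axes as they then stand; what a row does not reach is not made up. A row lasts 1/10 s, in which the tool goes at most 50 mm and 8.59 degrees, less where a joint would pass 70% of its speed; a pose out of reach is approached as far as the arm can. A call with a gripper value outside its range is refused whole. The fingers move at their own pace and stop on an object; "squeeze" is the grip in N (left out, the last holds). Time passes only in rows, so rows that do not move let the fingers close, or fill a call up. It gives the time, the measured TCP pose, the force and the opening at its end, in the units of the state.
- r.sense(): the state, without advancing time (a new reading comes with each control period).
- r.grab_frame(name): name is "side" or "top" or "wrist"; returns the picture (400x640x3 uint8, red, green, blue); there is no depth.
- r.camera_info(name): a dict with "K" (3x3 intrinsics, pixels), "rvec" (rotation vector, rad) and "tvec" (3), from world to camera coordinates, as OpenCV has them. Camera axes: x right, y down, z forward; pixel columns grow to the right and rows downward; lengths in mm; the calibration is good to about 2 mm. A picture is of the moment at which its call begins: read the wrist's pose just before it. camera_info takes no time and is no camera call; for the wrist camera it gives the pose at the moment of the call.
- r.sign_off(): hands the job in, once; it reports no verdict.
The state is a dict: "clock": time; "qpos": joint angles; "qvel": joint speeds; "joint_efforts": joint torques, N m; "eef_pos": TCP position; "tcp_rot": TCP orientation; "contact_force": force on the tool from outside, world axes, zero at the start; "wrist_torque": the same for the moment, N m; "opening": opening from 0.0 (shut) to 1.0 (fully open).
Only numpy, scipy, OpenCV 4.12 (cv2) and the standard library are available. Lean on these libraries where they do the work, as an engineer would, in place of code of your own. Each camera call takes 0.05 s, during which the arm holds its last target.

## Task

Lift the door with the two hinge eyes out of its wooden stand and hang it on the control box: lower both eyes at once onto the two hinge pins, all the way down before you let go, and leave it hanging upright and still. Leave the blank panel, which has no eyes, standing in its own stand.

Things in the scene. Friction and masses are not known exactly. Their poses are not given: they have to be found in the camera images.
- door: Loose grey steel door, 150 wide, 170 high, 12 thick (mm), 0.4 to 0.75 kg, upright in the slot (40 mm deep) of a wooden stand. Two rings (eyes) on one edge: bore 24, outside 32, height 20, undersides at z 15 and 135. Origin: on the eyes' axis, level with the door's lower edge. x along the door: it spans x 21 to 171, centre of mass near 96; y across its faces; z up. Pinch the top edge from above.
- control_box: Fixed grey box, 170 wide, 120 deep, 215 high (mm). Origin: axis of its two pins, at bench level. x straight out of the open front (front at x -34), z up; it spans y -12 to 158. Seated, the door's lower edge is 30 mm above the bench; any swing angle will do, along x is freest. The lower eye must go in sideways, over the lower pin and under the upper lug: door 32 to 90 mm above seated.
- upper_seat (a point): Centre of the flat top of the upper lug on the box, 165 mm above the bench, where the upper eye comes to rest; the lower lug's top is at 45 mm, straight below. Lugs are 10 mm thick and 28 mm across. A steel pin rises 32 mm above each: 20 mm thick at the foot, tapering to 5 mm at the tip. Axes as the box's.
- panel: Bystander: a blank panel of the same grey sheet steel and size as the door (150 x 170 x 12 mm) but without eyes, upright in a second stand like the first. Origin: centre of its underside, x along its width, y across its faces, z up. It must stay where it is.
Things that resemble listed ones, but are neither listed nor needed, are in the scene too. Several things have the shape of the door; the one meant has the colours described above.

How it is judged:
By the outcome, as a careful person would: the job done as asked, in the order asked, and still so for the second after the job is handed in, with the robot touching nothing.
It also fails if it takes over 48 s, if anything falls off the work surface, if the arm or the gripper's body presses on something with over 40 N, if the wrist force passes 120 N, or if a joint passes its speed limit or range.

## Working session

There is one attempt and no reset: what is moved stays moved. The work goes in short steps, Python scripts to look and compute and a tool call to move; the robot and the scene stay as the last step left them, time stands still between calls to the robot, and variables do not carry over. Pictures are saved under pics/ and viewed, and the job is handed in when it is done.

Besides the shell and the picture viewer there is one more tool, called after "Request:" in YAML: its name, and indented under it one key for each argument. jog_arm: Moves the arm, as the interface text tells. Its arguments: {"type":"object","properties":{"increments":{"type":"string"},"squeeze":{"type":"number"}},"required":["increments"]}

```bash
mkdir -p pics; ls
cat > h.py <<'E'
import numpy as np, cv2
from rig import r
def cam(n):
    c=r.camera_info(n); K=np.array(c["K"],float); R=cv2.Rodrigues(np.array(c["rvec"],float))[0]; t=np.array(c["tvec"],float).ravel()
    return K,R,t
def ray(c,uv):
    K,R,t=c; d=R.T@np.linalg.solve(K,np.array([uv[0],uv[1],1.])); return -R.T@t,d/np.linalg.norm(d)
def onz(c,uv,z):
    o,d=ray(c,uv); return o+d*(z-o[2])/d[2]
def proj(c,p):
    K,R,t=c; q=K@(R@np.array(p,float)+t); return q[:2]/q[2]
def tri(l):
    A=np.zeros((3,3));b=np.zeros(3)
    for c,uv in l:
        o,d=ray(c,uv);M=np.eye(3)-np.outer(d,d);A+=M;b+=M@o
    p=np.linalg.solve(A,b); return p,[float(np.linalg.norm(np.cross(p-ray(c,u)[0],ray(c,u)[1]))) for c,u in l]
def shot(n,f):
    im=r.grab_frame(n); cv2.imwrite('pics/'+f,cv2.cvtColor(im,cv2.COLOR_RGB2BGR)); return im
E
python3 - <<'E'
from h import *
for n in("side","top","wrist"):
    np.save(f'pics/c_{n}0.npy',np.array(cam(n),dtype=object),allow_pickle=True)
    shot(n,n+'0.png'); K,R,t=cam(n); print(n,K.round(1).tolist(),(-R.T@t).round(),R[2].round(2))
print(r.sense())
E
```

```text
picsTraceback (most recent call last):
  File "<stdin>", line 3, in <module>
ValueError: could not broadcast input array from shape (3,3) into shape (3,)
```

Run:
```python
from h import *
import pickle
for n in("side","top","wrist"):
    pickle.dump(cam(n),open(f'pics/c_{n}0.pkl','wb'))
    shot(n,n+'0.png'); K,R,t=cam(n); print(n,K.round(1).tolist(),(-R.T@t).round(),R[2].round(2))
print(r.sense())
```

```text
side [[457.6, 0.0, 313.4], [0.0, 457.6, 198.3], [0.0, 0.0, 1.0]] [ 480. -717.  825.] [ 0.01  0.75 -0.66]
top [[363.9, 0.0, 317.9], [0.0, 363.9, 195.6], [0.0, 0.0, 1.0]] [ 432.   90. 1068.] [ 0.07  0.01 -1.  ]
wrist [[325.9, 0.0, 318.0], [0.0, 325.9, 197.7], [0.0, 0.0, 1.0]] [139. 614. 374.] [ 0.26 -0.09 -0.96]
{'clock': 0.15, 'qpos': array([ 1.23256793e+00,  3.53521458e-01,  1.63396274e+00,  1.05745063e-05,
        1.15520231e+00, -2.42542515e-03]), 'qvel': array([-0.00181339, -0.0027589 , -0.0016957 ,  0.00112461,  0.00088956,
        0.00057511]), 'joint_efforts': array([-1.27235457e-03, -6.05634642e+01, -3.42337167e+01, -7.78827371e-05,
        6.31524017e-03, -2.63258300e-05]), 'eef_pos': array([205.84480344, 589.74115086, 230.7141423 ]), 'tcp_rot': array([-3.14049882e+00, -1.23227280e-05,  2.80578540e+00]), 'contact_force': array([ 0.27319723,  0.68937412, -0.96729252]), 'wrist_torque': array([0.05523842, 0.00029375, 0.01645453]), 'opening': 0.9959640061014926}
```

View pics/side0.png

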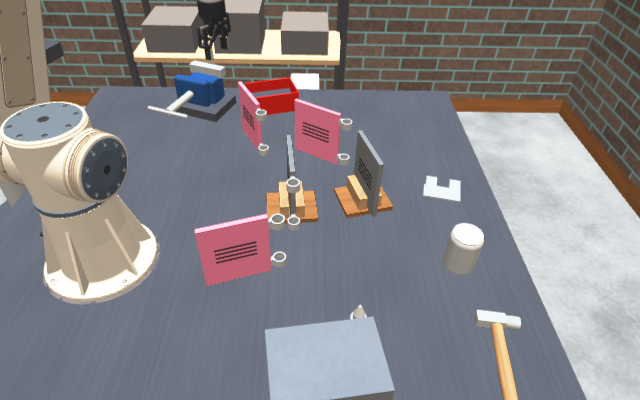

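View pics/top0.png

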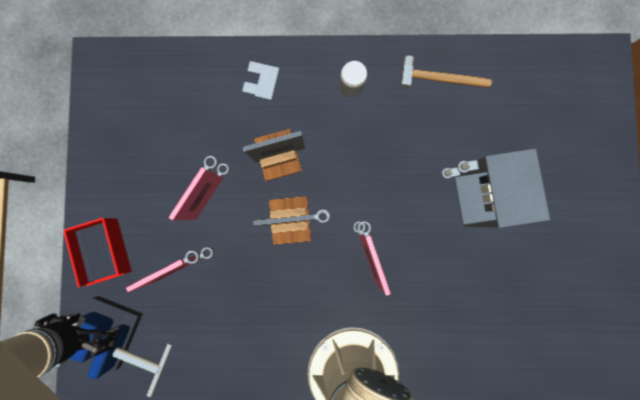

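View pics/wrist0.png

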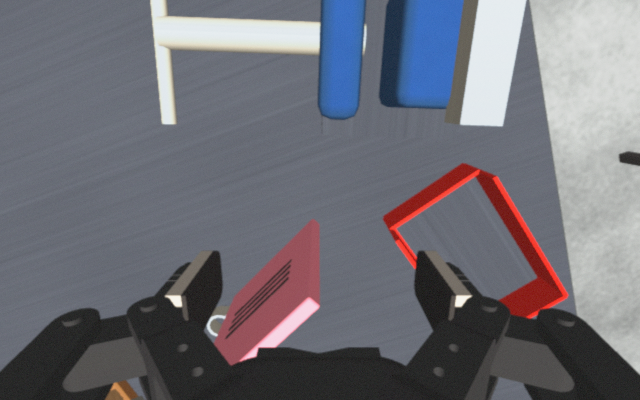

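Candidates with the door's shape, in top-view pixels:
- grey with an eye at (322,216), bar (253–322, 218)
- grey panel without eyes at (273,147)
- pink doors at (197,190), (165,268) and (372,260)

By the description, it is the grey one with eyes, at (290,218). I'll check it in a close crop.

Run:
```python
import cv2,numpy as np
t=cv2.imread('pics/top0.png');s=cv2.imread('pics/side0.png')
a=cv2.resize(t[180:255,235:345],None,fx=7,fy=7,interpolation=cv2.INTER_CUBIC)
b=cv2.resize(s[125:235,250:400],None,fx=5,fy=5,interpolation=cv2.INTER_CUBIC)
c=cv2.resize(t[140:240,430:560],None,fx=6,fy=6,interpolation=cv2.INTER_CUBIC)
d=cv2.resize(s[290:400,250:400],None,fx=5,fy=5,interpolation=cv2.INTER_CUBIC)
for n,i in zip('abcd',(a,b,c,d)): cv2.imwrite(f'pics/crop_{n}.png',i)
```

```text
(no output)
```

View pics/crop_a.png

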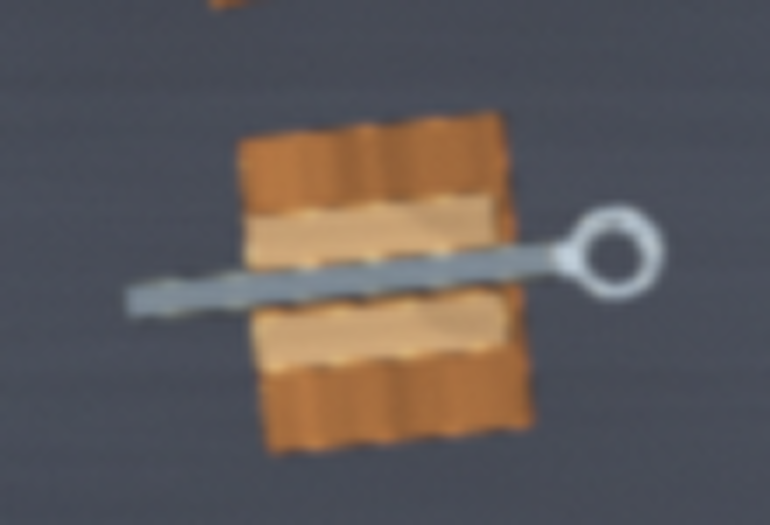

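View pics/crop_b.png

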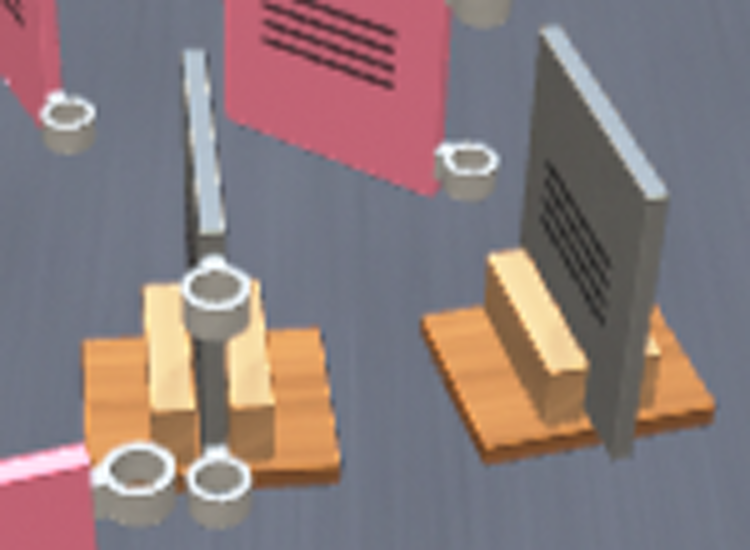

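View pics/crop_c.png

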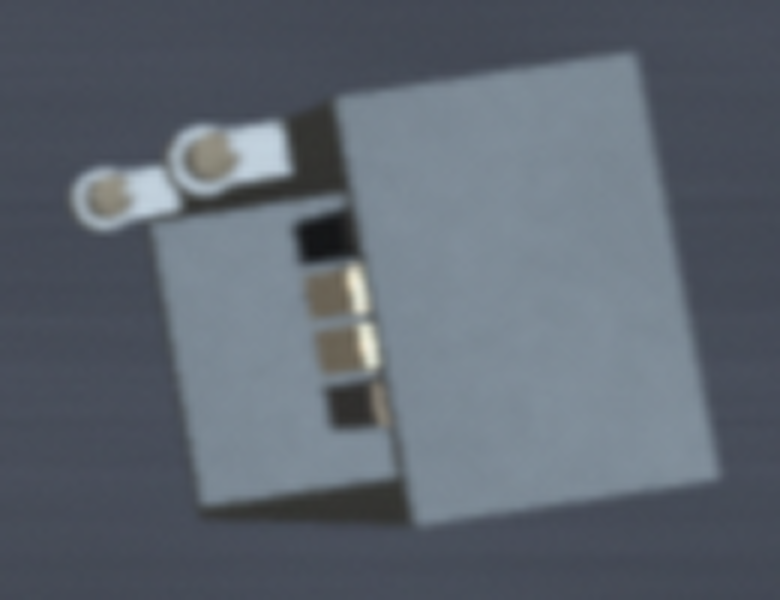

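View pics/crop_d.png

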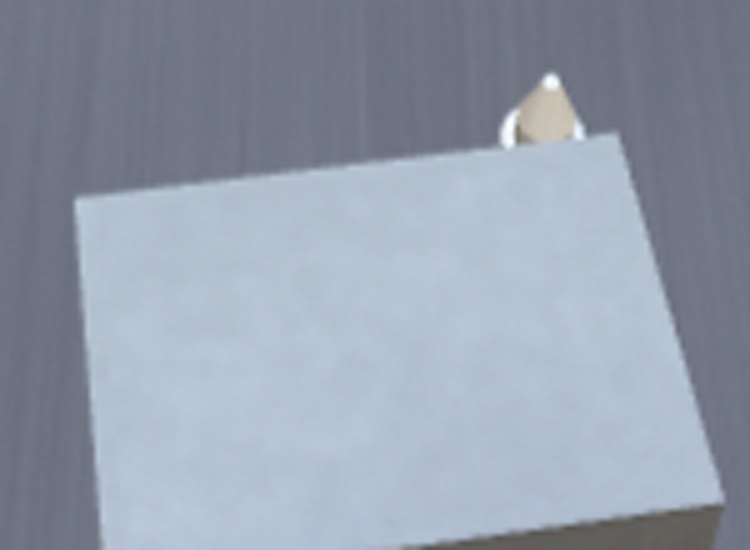

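The crop confirms the choice: the bar is grey and has two grey eyes, with the upper ring at top (323,216) and side (293,183). The blank panel in the other stand is at side (368,175). The pins show in the top view at about (464,166) for the upper and (448,173) for the lower. Next I'll measure from the fixed cameras.

Run:
```python
from h import *
import pickle
ct=pickle.load(open('pics/c_top0.pkl','rb'));cs=pickle.load(open('pics/c_side0.pkl','rb'))
def c2(x,y,f,ox,oy): return ((x+.5)/f-.5+ox,(y+.5)/f-.5+oy)
T=lambda x,y:c2(x,y,7,235,180); S=lambda x,y:c2(x,y,5,250,125)
B=lambda x,y:c2(x,y,6,430,140); D=lambda x,y:c2(x,y,5,250,290)
print('eye',tri([(ct,T(616,252)),(cs,S(217,287))]))
print('door top far end',tri([(ct,T(128,301)),(cs,S(195,51))]))
print('door top near end(eye)',tri([(ct,T(556,257)),(cs,S(211,235))]))
# upper pin tip
print('pin tip',tri([(ct,B(212,156)),(cs,D(551,77))]))
for z in(165,197): print(z,onz(ct,B(203,159),z),onz(ct,B(212,156),z),onz(cs,D(551,77),z))
print('low',[onz(ct,B(104,198),z) for z in(45,)], onz(ct,B(110,194),77))
# box top corners
for u in((333,96),(634,52),(720,478),(413,525)): print('box',onz(ct,B(*u),215))
for u in((78,198),(617,134),(722,503)): print('boxs',onz(cs,D(*u),215))
```

```text
eye (array([445.7808547 ,  85.38943909, 169.10183128]), [0.5002780992842027, 0.5002780992841])
door top far end (array([429.19423679, 254.7362262 , 183.89623   ]), [0.2947299543205862, 0.294729954320453])
door top near end(eye) (array([443.21473944, 106.2517814 , 182.60429295]), [1.1664247535221473, 1.1664247535219332])
pin tip (array([ 567.27626331, -260.71704627,  188.7870694 ]), [0.8777239599494941, 0.877723959949327])
165 [ 568.78600067 -266.38473435  165.        ] [ 570.0305527  -270.15389771  165.        ] [ 571.46472669 -243.54952767  165.        ]
197 [ 563.93040772 -253.76924068  197.        ] [ 565.13086842 -257.40487212  197.        ] [ 567.02207391 -266.50548681  197.        ]
low [array([ 568.65344248, -266.68206311,   45.        ])] [ 566.19874262 -258.31519027   77.        ]
box [ 586.0079116  -298.41959125  215.        ]
box [ 603.05342176 -417.04754014  215.        ]
box [ 435.68707787 -442.80219595  215.        ]
box [ 417.7787462  -323.47445235  215.        ]
boxs [ 416.94576213 -325.07869802  215.        ]
boxs [ 583.57297248 -300.58479444  215.        ]
boxs [ 600.68789144 -418.95469433  215.        ]
```

```bash
cat >> h.py <<'E'
from scipy.spatial.transform import Rotation as Ro
def plan(p1,yaw1,n=8,p0=None,yaw0=None,grip=1):
    s=r.sense(); p0=s["eef_pos"] if p0 is None else np.array(p0,float); 
    yaw0=s["tcp_rot"][2] if yaw0 is None else yaw0
    d=(np.array(p1,float)-p0)/n; dy=(yaw1-yaw0+np.pi)%(2*np.pi)-np.pi
    out=[]
    for i in range(n):
        R=Ro.from_euler('xyz',[np.pi,0,yaw0+dy*i/n]).as_matrix()
        v=R.T@d/10; out.append("%.2f %.2f %.2f 0 0 %.4f %g"%(*v,-dy/n,grip))
    print("step mm",np.linalg.norm(d).round(1)); print("; ".join(out))
E
python3 - <<'E'
from h import *
plan([321,385,266],1.665,8)
plan([437,181,300],1.665,8,[321,385,266],1.665)
E
```

```text
step mm 29.7
-2.20 -1.94 -0.44 0 0 0.1426 1; -2.46 -1.61 -0.44 0 0 0.1426 1; -2.66 -1.24 -0.44 0 0 0.1426 1; -2.81 -0.85 -0.44 0 0 0.1426 1; -2.90 -0.45 -0.44 0 0 0.1426 1; -2.94 -0.03 -0.44 0 0 0.1426 1; -2.91 0.39 -0.44 0 0 0.1426 1; -2.83 0.80 -0.44 0 0 0.1426 1
step mm 29.6
-2.68 1.20 -0.42 0 0 -0.0000 1; -2.68 1.20 -0.42 0 0 -0.0000 1; -2.68 1.20 -0.42 0 0 -0.0000 1; -2.68 1.20 -0.42 0 0 -0.0000 1; -2.68 1.20 -0.42 0 0 -0.0000 1; -2.68 1.20 -0.42 0 0 -0.0000 1; -2.68 1.20 -0.42 0 0 -0.0000 1; -2.68 1.20 -0.42 0 0 -0.0000 1
```

Request:
jog_arm:
  increments: "-2.2 -1.95 -0.45 0 0 0.143 1; -2.45 -1.6 -0.45 0 0 0.143 1; -2.65 -1.25 -0.45 0 0 0.143 1; -2.8 -0.85 -0.45 0 0 0.143 1; -2.9 -0.45 -0.45 0 0 0.143 1; -2.95 -0.05 -0.45 0 0 0.143 1; -2.9 0.4 -0.45 0 0 0.143 1; -2.85 0.8 -0.45 0 0 0.143 1"

```text
clock: 0.95
eef_pos: [320.9, 383.8, 267.3]
tcp_rot: [-3.141, 0.0, 1.656]
contact_force: [-0.3, 0.0, 0.3]
opening: 1.001
```

Request:
jog_arm:
  increments: "-3.5 1.6 -0.5 0 0 0 1; -3.5 1.6 -0.5 0 0 0 1; -3.5 1.6 -0.5 0 0 0 1; -3.5 1.6 -0.5 0 0 0 1; -3.5 1.6 -0.5 0 0 0 1; -3.5 1.6 -0.5 0 0 0 1; -0.45 0 -0.4 0 0 0 1; 0 0 0 0 0 0 1"

```text
clock: 1.75
eef_pos: [436.0, 179.3, 301.6]
tcp_rot: [3.141, -0.0, 1.659]
contact_force: [-0.4, 0.5, 0.7]
opening: 1.001
```

Run:
```python
from h import *
import pickle
pickle.dump(cam('wrist'),open('pics/c_wrist1.pkl','wb'))
s=r.sense();print(s['clock'],s['eef_pos'],s['tcp_rot'],s['qvel'].round(3))
shot('wrist','wrist1.png')
```

```text
1.75 [436.00816647 179.32933094 301.60747753] [ 3.14126313e+00 -2.90936203e-04  1.65933006e+00] [ 0.04   0.005  0.012  0.01  -0.01   0.015]
```

View pics/wrist1.png

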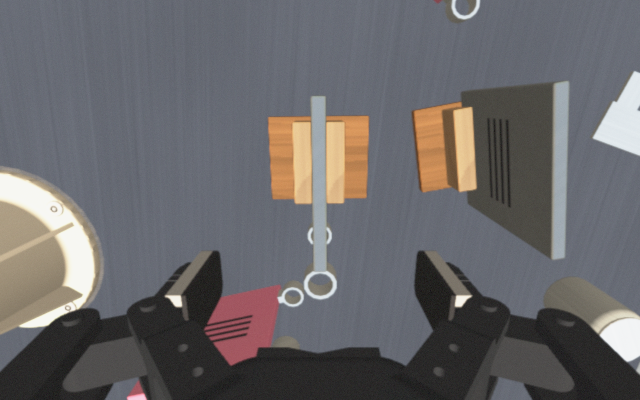

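The wrist view shows the door's top edge running from (318,97) to (320,270), with the upper eye at (320,285). The panel's top edge is at about (560,170).

Run:
```python
from h import *
import pickle
cw=pickle.load(open('pics/c_wrist1.pkl','rb'));ct=pickle.load(open('pics/c_top0.pkl','rb'));cs=pickle.load(open('pics/c_side0.pkl','rb'))
im=cv2.imread('pics/wrist1.png'); cv2.imwrite('pics/w1c.png',cv2.resize(im[85:305,280:360],None,fx=2.7,fy=2.7,interpolation=cv2.INTER_CUBIC))
g=cv2.resize(im[265:305,295:345],None,fx=10,fy=10,interpolation=cv2.INTER_CUBIC)
hsv=cv2.cvtColor(im,cv2.COLOR_BGR2HSV)
ring=(cv2.cvtColor(im,cv2.COLOR_BGR2GRAY)>165).astype(np.uint8); ring[:266]=0;ring[305:]=0;ring[:,:300]=0;ring[:,340:]=0
ys,xs=np.nonzero(ring);print(xs.min(),xs.max(),ys.min(),ys.max())
cnt=max(cv2.findContours(ring,cv2.RETR_EXTERNAL,cv2.CHAIN_APPROX_NONE)[0],key=len);e=cv2.minEnclosingCircle(cnt);print(e)
hole=cv2.findContours(ring,cv2.RETR_CCOMP,cv2.CHAIN_APPROX_NONE)
for c,h in zip(hole[0],hole[1][0]): print(cv2.boundingRect(c),h[3], cv2.fitEllipse(c) if len(c)>5 else '')
T=lambda x,y:((x+.5)/7-.5+235,(y+.5)/7-.5+180)
# top edge midline columns
for v in (110,140,170,200,230,255):
    row=im[v,300:340].astype(int); m=(row[:,0]>120)&(abs(row[:,0]-row[:,2])<45)&(row.mean(1)>110); x=np.nonzero(m)[0]+300; print(v,x.min(),x.max(), onz(cw,((x.min()+x.max())/2,v),183.5).round(1))
print('far end',onz(cw,(318.5,96.5),183.5),'near',onz(cw,(320,270.5),183.5))
print('eye tri',tri([(cw,e[0]),(ct,T(616,252))]))
print('far tri',tri([(cw,(318.5,97)),(ct,T(128,301))]))
print('panel',[onz(cw,u,183.5).round() for u in((553,83),(568,83),(551,256),(565,257))])
```

```text
300 336 266 303
((319.96875, 282.265625), 17.026081085205078)
(300, 290, 4, 14) -1 ((301.26715087890625, 296.38446044921875), (3.4916434288024902, 13.12586498260498), 0.7297283411026001)
(304, 266, 33, 34) -1 ((319.8902587890625, 283.01824951171875), (31.587738037109375, 31.822484970092773), 179.92857360839844)
(307, 273, 27, 24) 1 ((319.9300842285156, 284.115234375), (22.561792373657227, 25.850202560424805), 87.88398742675781)
110 302 325 [426.1 245.3 183.5]
140 311 325 [431.6 222.7 183.5]
170 312 325 [434.1 198.7 183.5]
200 312 325 [436.4 173.4 183.5]
230 308 335 [441.3 146.9 183.5]
255 302 338 [442.1 123.4 183.5]
far end [429.07311643 255.60145764 183.5       ] near [443.47353161 108.35744848 183.5       ]
eye tri (array([445.99048115,  85.36757449, 164.23534618]), [0.36960371362914696, 0.3696037136290948])
far tri (array([429.2923468 , 255.292564  , 180.99805582]), [0.18877998046361452, 0.18877998046361877])
panel [array([605., 281., 184.]), array([616., 282., 184.]), array([644., 140., 184.]), array([657., 140., 184.])]
```

View pics/w1c.png

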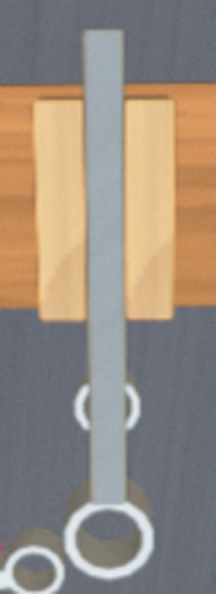

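Request:
jog_arm:
  increments: "0.15 0.08 2 0 0 -0.009 1; 0 0 3.5 0 0 0 1; 0 0 3.5 0 0 0 1; 0 0 3 0 0 0 1; 0 0 2 0 0 0 1; 0 0 1.3 0 0 0 1; 0 0 0.1 0 0 0 1; 0 0 0 0 0 0 1"
  squeeze: 90

```text
clock: 2.6
eef_pos: [435.8, 182.5, 147.2]
tcp_rot: [-3.141, 0.0, 1.672]
contact_force: [0.7, -0.5, -0.1]
opening: 1.003
```

Run:
```python
from h import *
s=r.sense();print(s['clock'],s['eef_pos'],s['tcp_rot'],s['contact_force'])
```

```text
2.6 [435.77214077 182.47403198 147.17576148] [-3.14076370e+00  1.01545941e-04  1.67209265e+00] [ 0.7030454  -0.5233381  -0.11839906]
```

Request:
jog_arm:
  increments: "0 0.07 0 0 0 -0.002 1; 0 0 0 0 0 0 -1; 0 0 0 0 0 0 -1; 0 0 0 0 0 0 -1; 0 0 0 0 0 0 -1; 0 0 0 0 0 0 -1; 0 0 0 0 0 0 -1; 0 0 0 0 0 0 -1"
  squeeze: 90

```text
clock: 3.4
eef_pos: [437.2, 181.8, 147.5]
tcp_rot: [3.141, -0.0, 1.673]
contact_force: [-0.1, 0.2, 4.4]
opening: 0.127
```

Run:
```python
from h import *
s=r.sense();print(s['clock'],s['eef_pos'],s['tcp_rot'],s['contact_force'],s['opening'])
shot('wrist','wrist2.png')
```

```text
3.4 [437.20393424 181.80067011 147.52854218] [ 3.14125741e+00 -1.35712752e-04  1.67266970e+00] [-0.14767161  0.24878343  4.4128492 ] 0.1274940651598307
```

View pics/wrist2.png

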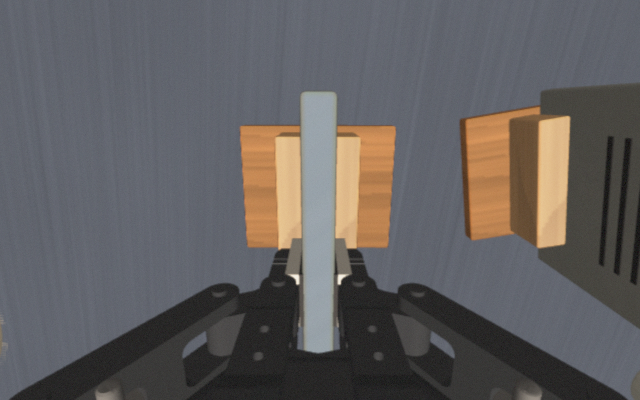

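Request:
jog_arm:
  increments: "0 0 -0.4 0 0 0 -1; 0 0 -0.8 0 0 0 -1; 0 0 -1.3 0 0 0 -1; 0 0 -1.5 0 0 0 -1; 0 0 -1.5 0 0 0 -1; 0 0 -1.5 0 0 0 -1; 0 0 -0.9 0 0 0 -1; 0 0 0 0 0 0 -1"
  squeeze: 90

```text
clock: 4.25
eef_pos: [437.6, 182.0, 227.4]
tcp_rot: [3.14, -0.001, 1.673]
contact_force: [0.1, 0.3, -4.2]
opening: 0.135
```

```bash
python3 - <<'E'
from h import *
import pickle
ct=pickle.load(open('pics/c_top0.pkl','rb'))
s=r.sense();print(s['clock'],s['eef_pos'],s['tcp_rot'],s['contact_force'],s['opening'],s['wrist_torque'])
for z in (20,160): print([onz(ct,u,z).round() for u in((362,227),(389,293),(355,222))])
pickle.dump(cam('wrist'),open('pics/c_wrist3.pkl','wb'))
shot('top','top3.png'); shot('side','side3.png'); shot('wrist','wrist3.png')
E
python3 - <<'E'
import cv2
a=cv2.imread('pics/top3.png')[130:300,180:420];b=cv2.imread('pics/side3.png')[80:260,220:420]
cv2.imwrite('pics/t3c.png',cv2.resize(a,None,fx=3,fy=3,interpolation=cv2.INTER_CUBIC));cv2.imwrite('pics/s3c.png',cv2.resize(b,None,fx=3,fy=3,interpolation=cv2.INTER_CUBIC))
E
```

```text
4.25 [437.55530011 181.97060436 227.42661345] [ 3.13969297e+00 -5.44046252e-04  1.67281379e+00] [ 0.08099155  0.33961997 -4.15218081] 0.13509321527862697 [ 0.09658934 -0.05015427  0.02510233]
[array([416., -28.,  20.]), array([ 229., -103.,   20.]), array([430.,  -8.,  20.])]
[array([418., -12., 160.]), array([256., -77., 160.]), array([430.,   5., 160.])]
```

View pics/t3c.png

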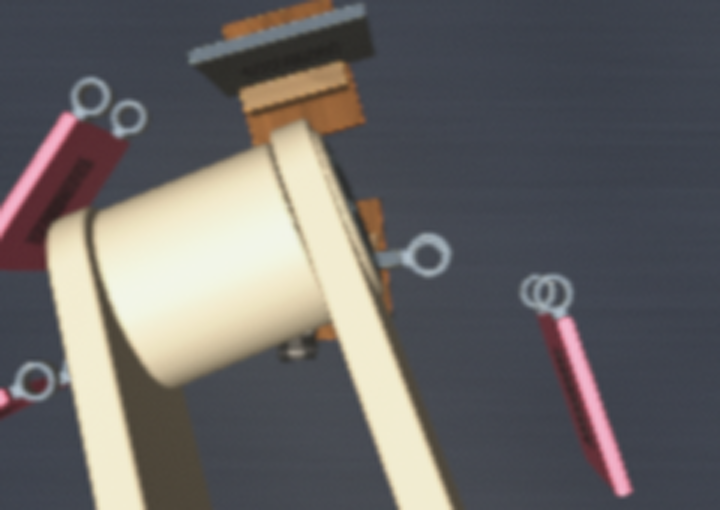

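View pics/s3c.png

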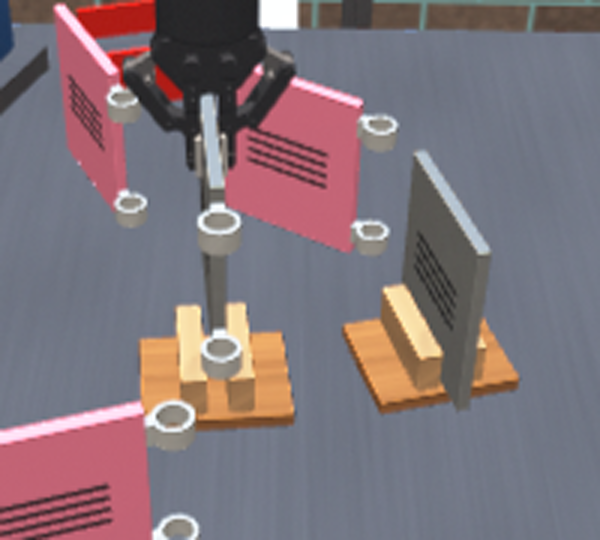

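View pics/wrist3.png

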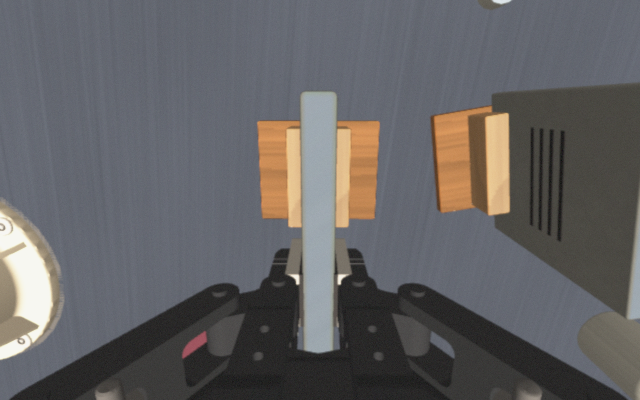

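Run:
```python
from h import *
import pickle
ct=pickle.load(open('pics/c_top0.pkl','rb'));cs=pickle.load(open('pics/c_side0.pkl','rb'))
c2=lambda x,y,f,ox,oy:((x+.5)/f-.5+ox,(y+.5)/f-.5+oy)
p,e=tri([(ct,c2(428,255,3,180,130)),(cs,c2(219,224,3,220,80))]);print(p,e)
# lower eye from side camera on plane z(upper)-120
print(onz(cs,c2(222,350,3,220,80),p[2]-120))
s=r.sense();d=s['eef_pos']-p;print(d,np.hypot(*d[:2]),np.arctan2(d[1],d[0]))
seat=np.array([568.5,-267]);yb=1.717;u=np.array([np.cos(yb),np.sin(yb)])
L=97.0
for k in(60,0): print(k,seat+u*(k+L))
t=seat+u*(60+L)
mid=[500,60,227]
plan(mid,1.69,8,grip=-1); plan([*t,227],1.717,8,mid,1.69,grip=-1)
```

```text
[446.30847222  86.2684583  245.28122013] [0.7823994556898901, 0.7823994556898246]
[446.22972977  86.33961723 125.28122013]
[ -9.7807721   95.26825982 -19.67095049] 95.76901812310024 1.6731034747497306
60 [ 545.62771146 -111.67499101]
0 [ 554.36871345 -171.03486706]
step mm 17.1
-1.59 0.63 -0.02 0 0 -0.0021 -1; -1.59 0.63 -0.02 0 0 -0.0021 -1; -1.59 0.63 -0.02 0 0 -0.0021 -1; -1.60 0.62 -0.02 0 0 -0.0021 -1; -1.60 0.62 -0.02 0 0 -0.0021 -1; -1.60 0.62 -0.02 0 0 -0.0021 -1; -1.60 0.61 -0.02 0 0 -0.0021 -1; -1.60 0.61 -0.02 0 0 -0.0021 -1
step mm 22.2
-2.20 0.31 0.00 0 0 -0.0034 -1; -2.20 0.30 0.00 0 0 -0.0034 -1; -2.20 0.30 0.00 0 0 -0.0034 -1; -2.20 0.29 0.00 0 0 -0.0034 -1; -2.20 0.28 0.00 0 0 -0.0034 -1; -2.20 0.27 0.00 0 0 -0.0034 -1; -2.20 0.27 0.00 0 0 -0.0034 -1; -2.21 0.26 0.00 0 0 -0.0034 -1
```

Request:
jog_arm:
  increments: "-0.8 0.4 0 0 0 -0.002 -1; -1.4 0.7 0 0 0 -0.002 -1; -1.8 0.7 0 0 0 -0.002 -1; -1.8 0.7 0 0 0 -0.002 -1; -1.8 0.7 0 0 0 -0.002 -1; -1.8 0.6 0 0 0 -0.002 -1; -1.8 0.6 0 0 0 -0.002 -1; -1.8 0.6 0 0 0 -0.002 -1"

```text
clock: 5.2
eef_pos: [501.0, 56.6, 225.5]
tcp_rot: [-3.14, 0.0, 1.689]
contact_force: [-0.5, 0.3, -5.0]
opening: 0.129
```

Request:
jog_arm:
  increments: "-2.2 0.3 0 0 0 -0.004 -1; -2.4 0.3 0 0 0 -0.004 -1; -2.4 0.3 0 0 0 -0.004 -1; -2.4 0.3 0 0 0 -0.004 -1; -2.4 0.3 0 0 0 -0.004 -1; -2.2 0.3 0 0 0 -0.004 -1; -1.6 0.2 0 0 0 -0.003 -1; -0.8 0.1 0 0 0 -0.002 -1"

```text
clock: 6.0
eef_pos: [543.1, -103.4, 225.7]
tcp_rot: [-3.141, -0.0, 1.717]
contact_force: [-0.1, 0.7, -5.1]
opening: 0.132
```

Run:
```python
from h import *
s=r.sense();print(s['clock'],s['eef_pos'],s['tcp_rot'],s['contact_force'],s['opening'],s['wrist_torque'])
a=shot('top','top4.png'); b=shot('side','side4.png')
a=a[120:260,400:570];b=b[180:400,230:430]
cv2.imwrite('pics/t4c.png',cv2.cvtColor(cv2.resize(a,None,fx=4,fy=4,interpolation=cv2.INTER_CUBIC),4));cv2.imwrite('pics/s4c.png',cv2.cvtColor(cv2.resize(b[:150],None,fx=4,fy=4,interpolation=cv2.INTER_CUBIC),4))
```

```text
6.0 [ 543.09088278 -103.43355443  225.69627799] [-3.14075689e+00 -7.71245773e-05  1.71680113e+00] [-0.0882142   0.74610429 -5.09730469] 0.13171670423650114 [ 0.10648701  0.02500892 -0.00595175]
```

View pics/t4c.png

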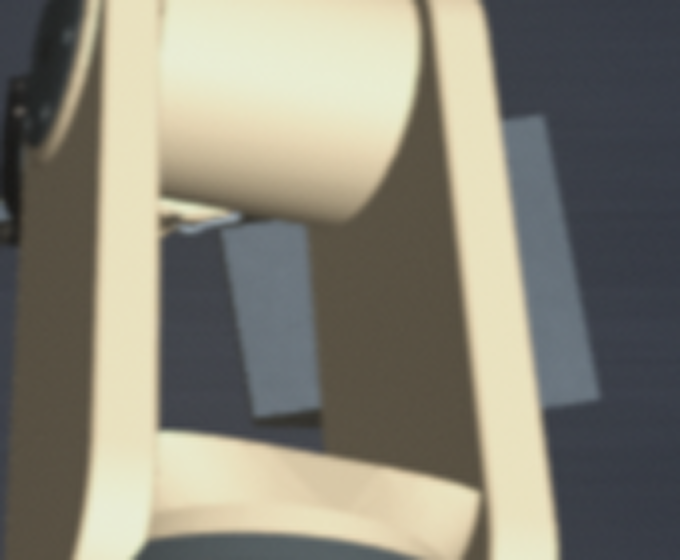

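View pics/s4c.png

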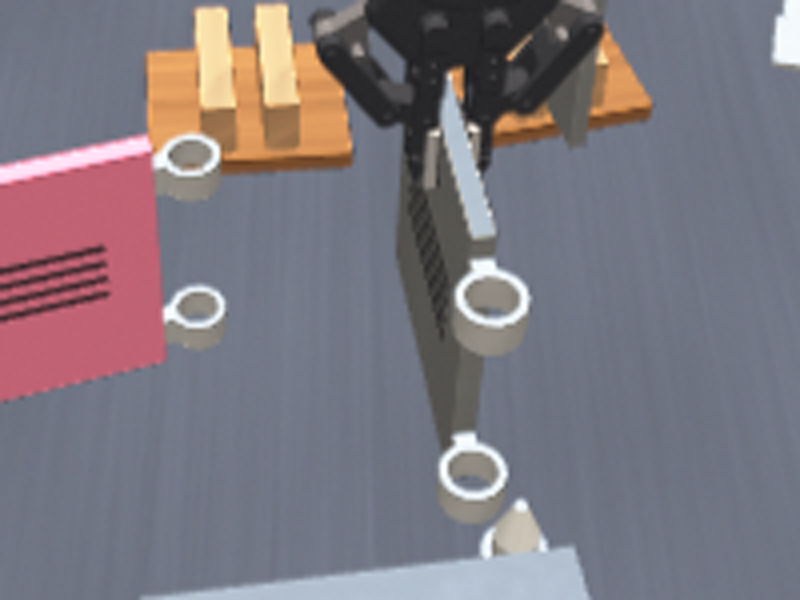

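The side crop shows the upper eye at (492,298), which is full-frame (353,254), and the upper pin tip at (520,505), which is (360,306). The top view is blocked by the arm.

Run:
```python
from h import *
cs=cam('side')
c2=lambda x,y,f,ox,oy:((x+.5)/f-.5+ox,(y+.5)/f-.5+oy)
print('eye',onz(cs,c2(491.5,299,4,230,180),243.6),'low',onz(cs,c2(473,470,4,230,180),123.6))
print('tip',onz(cs,c2(520,503,4,230,180),197))
s=r.sense(); u=np.array([np.cos(1.717),np.sin(1.717)])
print('pred eye',s['eef_pos'][:2]-96*u)
for L in (96,): 
  t=np.array([568.5,-267])+u*L; print(t)
  plan([*t,225.7],1.717,8,grip=-1)
```

```text
eye [ 556.11247701 -197.3391752   243.6       ] low [ 556.26185575 -196.46318257  123.6       ]
tip [ 566.67632013 -267.24823172  197.        ]
pred eye [ 557.03134028 -197.64284491]
[ 554.51439682 -172.02419833]
step mm 8.8
-0.88 0.02 0.00 0 0 -0.0000 -1; -0.88 0.02 0.00 0 0 -0.0000 -1; -0.88 0.02 0.00 0 0 -0.0000 -1; -0.88 0.02 0.00 0 0 -0.0000 -1; -0.88 0.02 0.00 0 0 -0.0000 -1; -0.88 0.02 0.00 0 0 -0.0000 -1; -0.88 0.02 0.00 0 0 -0.0000 -1; -0.88 0.02 0.00 0 0 -0.0000 -1
```

Request:
jog_arm:
  increments: "-0.8 0.05 0 0 0 0 -1; -1 0.03 0 0 0 0 -1; -1 0.03 0 0 0 0 -1; -1 0 0 0 0 0 -1; -1 0 0 0 0 0 -1; -1 0 0 0 0 0 -1; -0.7 0 0 0 0 0 -1; -0.4 0 0 0 0 0 -1"

```text
clock: 6.9
eef_pos: [554.3, -170.8, 226.2]
tcp_rot: [-3.142, 0.0, 1.717]
contact_force: [0.4, -1.0, -4.7]
opening: 0.127
```

Run:
```python
from h import *
s=r.sense();print(s['clock'],s['eef_pos'],s['tcp_rot'],s['contact_force'],s['opening'],s['wrist_torque'])
b=shot('side','side5.png')
b=b[220:370,260:440]
cv2.imwrite('pics/s5c.png',cv2.cvtColor(cv2.resize(b,None,fx=4,fy=4,interpolation=cv2.INTER_CUBIC),4))
```

```text
6.9 [ 554.31905168 -170.84610011  226.2384217 ] [-3.14157165e+00  3.66902236e-05  1.71717001e+00] [ 0.41085949 -0.95412098 -4.6555567 ] 0.12706302842625264 [ 0.08217451  0.01782621 -0.00703652]
```

View pics/s5c.png

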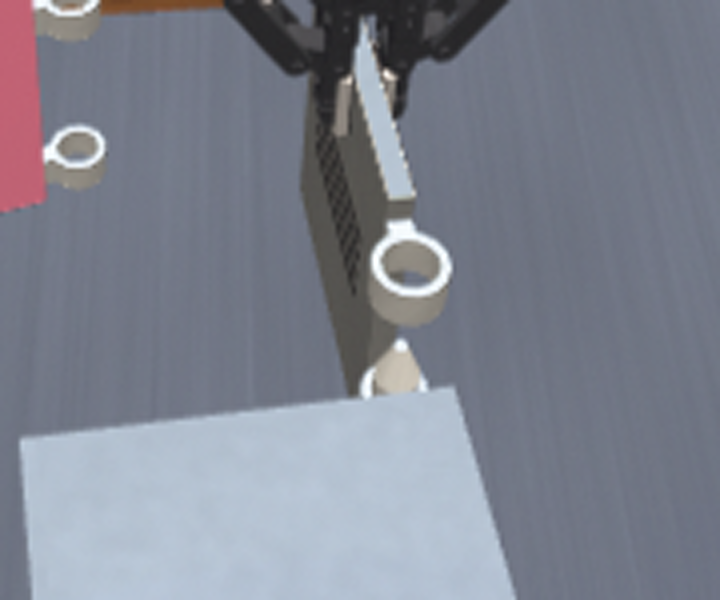

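Run:
```python
from h import *
cs=cam('side')
c2=lambda x,y,f,ox,oy:((x+.5)/f-.5+ox,(y+.5)/f-.5+oy)
print('eye',onz(cs,c2(410,266,4,260,220),244.2));print('tip',onz(cs,c2(401,343,4,260,220),197), onz(cs,c2(401,343,4,260,220),195))
```

```text
eye [ 566.9223731  -264.53509473  244.2       ]
tip [ 567.08854764 -267.24382067  197.        ] [ 567.36642521 -265.81142538  195.        ]
```

Request:
jog_arm:
  increments: "-0.1 0 0.3 0 0 0 -1; 0 0 0.6 0 0 0 -1; 0 0 0.6 0 0 0 -1; 0 0 0.6 0 0 0 -1; 0 0 0.6 0 0 0 -1; 0 0 0.5 0 0 0 -1; 0 0 0.4 0 0 0 -1; 0 0 0 0 0 0 -1"

```text
clock: 7.75
eef_pos: [554.0, -170.9, 189.6]
tcp_rot: [-3.141, -0.0, 1.718]
contact_force: [0.1, -0.3, -4.9]
opening: 0.13
```

Run:
```python
from h import *
s=r.sense();print(s['clock'],s['eef_pos'],s['tcp_rot'],s['contact_force'],s['opening'],s['wrist_torque'])
b=shot('side','side6.png')
b=b[220:370,260:440]
cv2.imwrite('pics/s6c.png',cv2.cvtColor(cv2.resize(b,None,fx=4,fy=4,interpolation=cv2.INTER_CUBIC),4))
```

```text
7.75 [ 554.04567194 -170.87212841  189.5778522 ] [-3.14063630e+00 -4.56983297e-04  1.71779829e+00] [ 0.09987923 -0.25625742 -4.94312207] 0.12950359392488064 [ 0.06481419 -0.00575011 -0.05442956]
```

View pics/s6c.png

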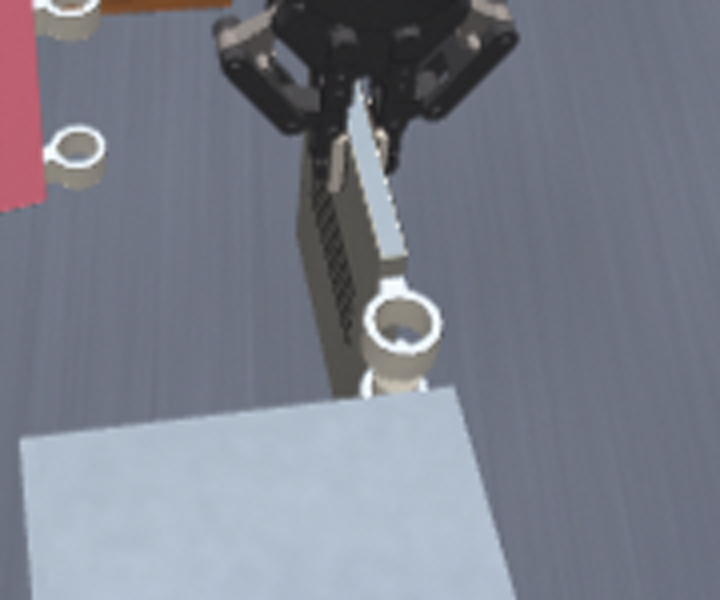

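The pin tip at (402,345) shows inside the upper ring's bore, with no contact force. I'll go on down slowly.

Request:
jog_arm:
  increments: "-0.1 0 0.2 0 0 0 -1; 0 0 0.3 0 0 0 -1; 0 0 0.3 0 0 0 -1; 0 0 0.3 0 0 0 -1; 0 0 0.2 0 0 0 -1; 0 0 0.1 0 0 0 -1; 0 0 0 0 0 0 -1; 0 0 0 0 0 0 -1"

```text
clock: 8.6
eef_pos: [554.6, -172.0, 176.4]
tcp_rot: [3.141, 0.0, 1.718]
contact_force: [-0.3, 0.3, -2.9]
opening: 0.132
```

Run:
```python
from h import *
s=r.sense();print(s['clock'],s['eef_pos'],s['tcp_rot'],s['contact_force'],s['opening'],s['wrist_torque'])
b=shot('side','side7.png')
b=b[220:370,260:440]
cv2.imwrite('pics/s7c.png',cv2.cvtColor(cv2.resize(b,None,fx=4,fy=4,interpolation=cv2.INTER_CUBIC),4))
```

```text
8.6 [ 554.61684551 -171.98838285  176.36381047] [3.14147538e+00 4.56987967e-05 1.71783318e+00] [-0.27775473  0.28857047 -2.88099142] 0.1321919750577906 [-0.02206658 -0.02576775  0.00363792]
```

View pics/s7c.png

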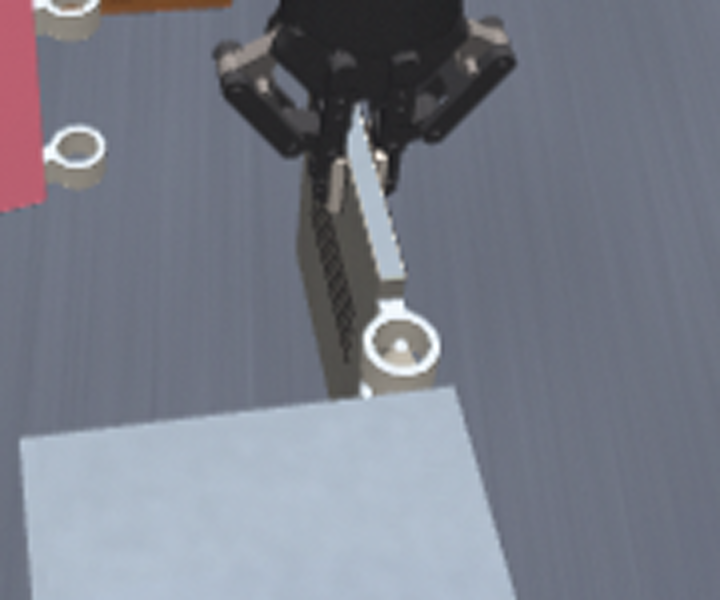

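Request:
jog_arm:
  increments: "0 0 0.15 0 0 0 -1; 0 0 0.2 0 0 0 -1; 0 0 0.2 0 0 0 -1; 0 0 0.2 0 0 0 -1; 0 0 0.15 0 0 0 -1; 0 0 0.1 0 0 0 -1; 0 0 0 0 0 0 -1; 0 0 0 0 0 0 -1"

```text
clock: 9.45
eef_pos: [554.6, -172.0, 166.3]
tcp_rot: [3.142, 0.0, 1.718]
contact_force: [-0.2, -0.7, -4.9]
opening: 0.13
```

Run:
```python
from h import *
s=r.sense();print(s['clock'],s['eef_pos'],s['tcp_rot'],s['contact_force'],s['opening'],s['wrist_torque'])
```

```text
9.45 [ 554.59667619 -172.00192831  166.3181233 ] [3.14152368e+00 8.20779805e-06 1.71773108e+00] [-0.19247485 -0.65141623 -4.90244406] 0.13042794908433733 [0.0290418  0.00913521 0.03627959]
```

No contact so far. About 2–3 mm remain, so I'll step down until the lugs carry the weight.

Request:
jog_arm:
  increments: "0 0 0.1 0 0 0 -1; 0 0 0.1 0 0 0 -1; 0 0 0.05 0 0 0 -1; 0 0 0.05 0 0 0 -1; 0 0 0 0 0 0 -1; 0 0 0 0 0 0 -1; 0 0 0 0 0 0 -1; 0 0 0 0 0 0 -1"

```text
clock: 10.25
eef_pos: [554.6, -172.0, 163.3]
tcp_rot: [3.142, 0.0, 1.718]
contact_force: [-0.5, 1.0, -4.0]
opening: 0.132
```

Run:
```python
from h import *
s=r.sense();print(s['clock'],s['eef_pos'],s['tcp_rot'],s['contact_force'],s['opening'],s['wrist_torque'])
b=shot('side','side8.png')
b=b[220:370,260:440]
cv2.imwrite('pics/s8c.png',cv2.cvtColor(cv2.resize(b,None,fx=4,fy=4,interpolation=cv2.INTER_CUBIC),4))
```

```text
10.25 [ 554.56287351 -172.00165845  163.32078082] [3.14153940e+00 4.79108103e-05 1.71779526e+00] [-0.5491695   0.99909966 -3.96058314] 0.1315843844922985 [0.07269261 0.02488467 0.02425001]
```

View pics/s8c.png

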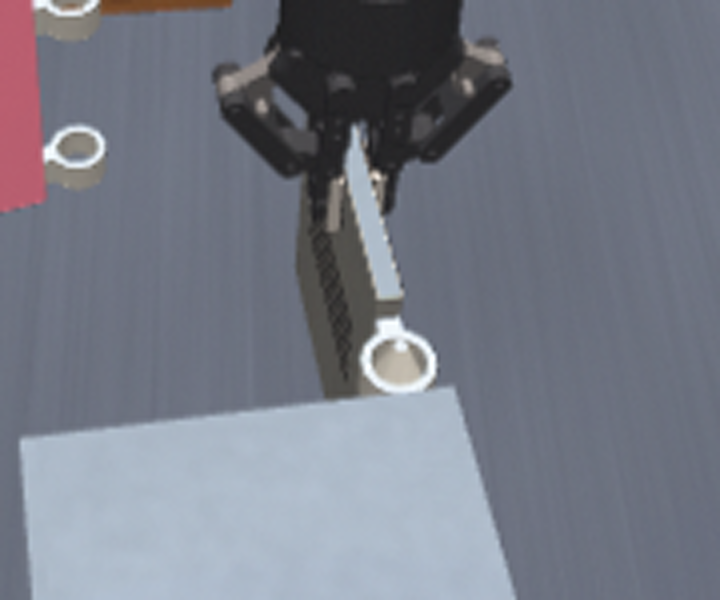

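Request:
jog_arm:
  increments: "0 0 0.05 0 0 0 -1; 0 0 0.05 0 0 0 -1; 0 0 0.05 0 0 0 -1; 0 0 0.05 0 0 0 -1; 0 0 0 0 0 0 -1; 0 0 0 0 0 0 -1; 0 0 0 0 0 0 -1; 0 0 0 0 0 0 -1"

```text
clock: 11.1
eef_pos: [554.8, -171.9, 162.1]
tcp_rot: [3.141, 0.0, 1.718]
contact_force: [-1.9, 3.4, 5.6]
opening: 0.129
```

Request:
jog_arm:
  increments: "0 0 0.05 0 0 0 -1; 0 0 0.05 0 0 0 -1; 0 0 0 0 0 0 -1; 0 0 0 0 0 0 -1; 0 0 0 0 0 0 -1; 0 0 0 0 0 0 -1; 0 0 0 0 0 0 -1; 0 0 0 0 0 0 -1"

```text
clock: 11.9
eef_pos: [555.1, -171.8, 161.9]
tcp_rot: [3.14, 0.0, 1.718]
contact_force: [-4.4, 4.5, 11.9]
opening: 0.125
```

Run:
```python
from h import *
s=r.sense();print(s['clock'],s['eef_pos'],s['tcp_rot'],s['contact_force'],s['opening'],s['wrist_torque'])
cs=cam('side');b=shot('side','side9.png')
b=b[220:370,260:440]
cv2.imwrite('pics/s9c.png',cv2.cvtColor(cv2.resize(b,None,fx=4,fy=4,interpolation=cv2.INTER_CUBIC),4))
# expected eye-top-centre pixel in crop if seated / 5 mm high
for z in (185,190): print(z,(proj(cs,[568,-267,z])-[260,220]+.5)*4-.5)
```

```text
11.9 [ 555.05540468 -171.78998226  161.8872381 ] [3.14017510e+00 2.60693298e-04 1.71758035e+00] [-4.44640405  4.52266391 11.92502381] 0.12474922474647401 [ 0.09761103  0.76369474 -0.29454286]
185 [400.73804384 359.7641885 ]
190 [401.74371423 352.62483005]
```

View pics/s9c.png

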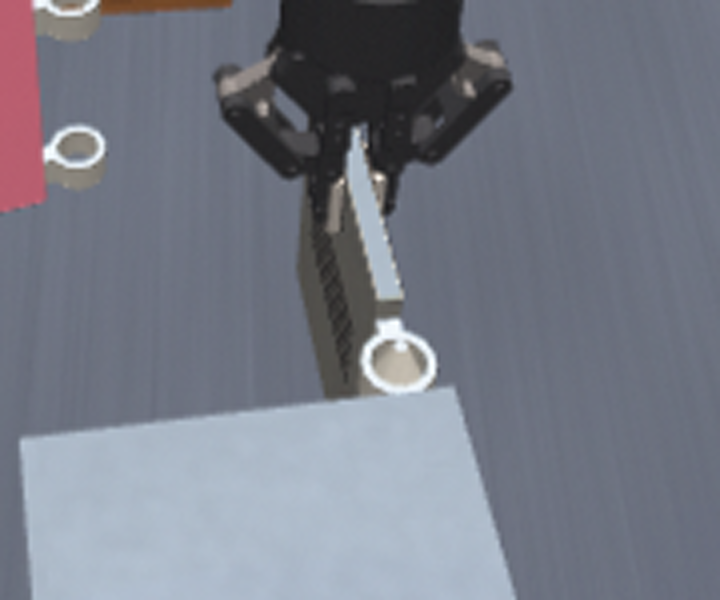

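The door is on a hard stop: 1 mm more command moved it 0.2 mm. The ring centre is at (399,362), against the seated prediction of (401,360). I'll take off the load, then release.

Request:
jog_arm:
  increments: "0 0 -0.1 0 0 0 -1; 0 0 -0.02 0 0 0 -1; 0 0 0 0 0 0 -1; 0 0 0 0 0 0 -0.6; 0 0 0 0 0 0 -0.4; 0 0 0 0 0 0 0; 0 0 0 0 0 0 0.3; 0 0 0 0 0 0 0.5"
  squeeze: 20

```text
clock: 12.75
eef_pos: [554.5, -172.0, 161.4]
tcp_rot: [-3.142, 0.0, 1.718]
contact_force: [0.0, 0.3, 0.3]
opening: 0.747
```

Request:
jog_arm:
  increments: "0 0 0 0 0 0 0.6; 0 0 0 0 0 0 0.6; 0 0 0 0 0 0 0.6; 0 0 -0.5 0 0 0 0.6; 0 0 -1 0 0 0 0.6; 0 0 -2 0 0 0 0.6; 0 0 -3 0 0 0 0.6; 0 0 -3 0 0 0 0.6"

```text
clock: 13.55
eef_pos: [554.4, -171.9, 258.2]
tcp_rot: [-3.142, -0.0, 1.718]
contact_force: [0.3, -1.0, -0.4]
opening: 0.802
```

Run:
```python
from h import *
s=r.sense();print(s['clock'],s['eef_pos'],s['tcp_rot'],s['contact_force'],s['opening'],s['wrist_torque'])
b=shot('side','side10.png')
b=b[180:370,240:440]
cv2.imwrite('pics/s10c.png',cv2.cvtColor(cv2.resize(b,None,fx=4,fy=3,interpolation=cv2.INTER_CUBIC) if 0 else cv2.resize(b,None,fx=3,fy=3,interpolation=cv2.INTER_CUBIC),4))
```

```text
13.55 [ 554.39008732 -171.93336642  258.17115727] [-3.14155184e+00 -1.15270221e-05  1.71783904e+00] [ 0.33009114 -0.96434993 -0.4128599 ] 0.8017474699551279 [ 0.04442076 -0.02882149  0.02615183]
```

View pics/s10c.png

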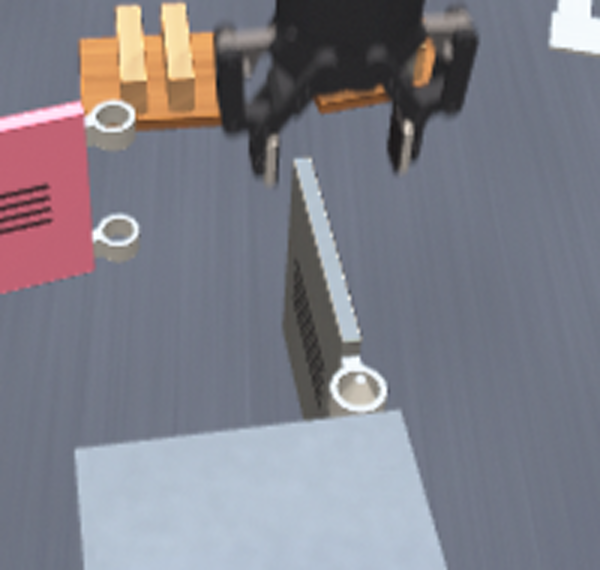

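The door hangs upright and the gripper is clear. I'll retreat so the top camera can see, let it settle, and check.

Request:
jog_arm:
  increments: "0 0 -3 0 0 0 0.6; 1 -1 -3 0 0 0 0.6; 3 -2 -2 0 0 0 0.6; 4 -2 0 0 0 0 0.6; 4 -2 0 0 0 0 0.6; 4 -2 0 0 0 0 0.6; 4 -2 0 0 0 0 0.6; 2 -1 0 0 0 0 0.6"

```text
clock: 14.4
eef_pos: [401.6, 29.9, 337.3]
tcp_rot: [3.141, -0.001, 1.719]
contact_force: [-0.2, 0.8, -0.4]
opening: 0.799
```

Request:
jog_arm:
  increments: "0 0 0 0 0 0 0.6; 0 0 0 0 0 0 0.6; 0 0 0 0 0 0 0.6; 0 0 0 0 0 0 0.6; 0 0 0 0 0 0 0.6; 0 0 0 0 0 0 0.6; 0 0 0 0 0 0 0.6; 0 0 0 0 0 0 0.6"

```text
clock: 15.2
eef_pos: [403.7, 27.9, 336.4]
tcp_rot: [-3.141, -0.0, 1.718]
contact_force: [0.4, -0.5, -0.9]
opening: 0.803
```

Run:
```python
from h import *
s=r.sense();print(s['clock'],s['eef_pos'],s['contact_force'])
a=shot('side','side11.png');t=shot('top','top11.png')
cv2.imwrite('pics/c11.png',cv2.cvtColor(np.vstack([cv2.resize(a[120:320,240:440],None,fx=1.45,fy=1.45) if 0 else cv2.resize(a[170:370,200:460],(780,600))]),4)[:600])
cv2.imwrite('pics/t11.png',cv2.cvtColor(cv2.resize(t[100:290,230:560],None,fx=2.4,fy=2.4,interpolation=cv2.INTER_CUBIC),4))
```

```text
15.2 [403.67835096  27.94827577 336.409742  ] [ 0.44372179 -0.5351313  -0.8511502 ]
```

View pics/c11.png

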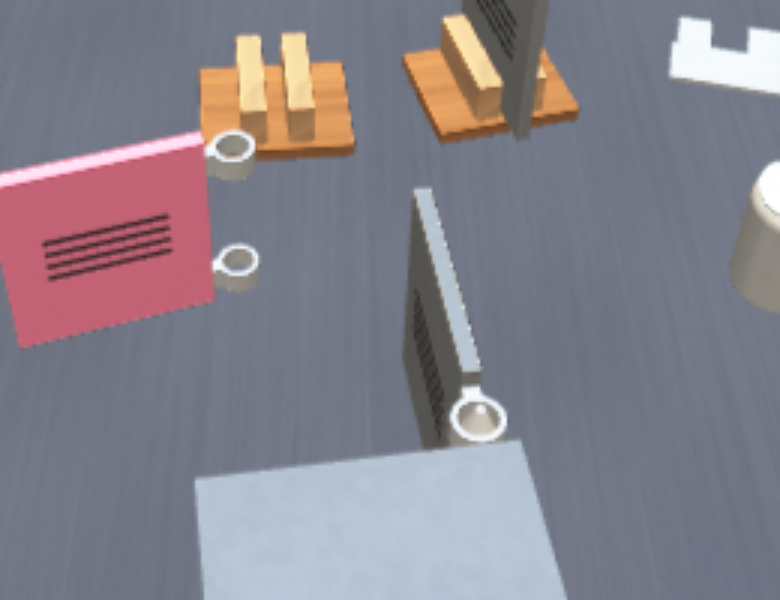

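View pics/t11.png

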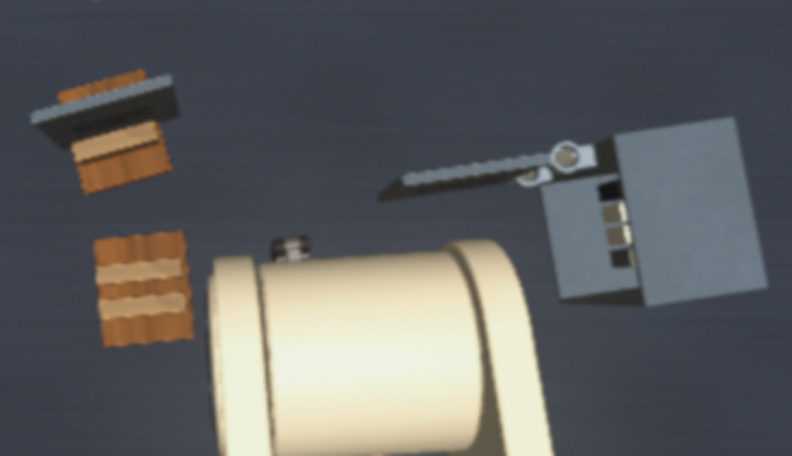

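In both views the upper eye is on its pin: top crop (566,156), with the pin tip inside the ring. The lower eye is on its pin at (530,176), and the panel and both stands have not moved. One numeric check of height and stillness before handing in.

Run:
```python
from h import *
ct=cam('top');cs=cam('side')
T=lambda x,y:((x+.5)/2.4-.5+230,(y+.5)/2.4-.5+100); S=lambda x,y:((x+.5)/3-.5+200,(y+.5)/3-.5+170)
print('eye',tri([(ct,T(566,156)),(cs,S(478,419))]))
print('far top',tri([(ct,T(403,179)),(cs,S(423,189))]))
a=cv2.imread('pics/side10.png').astype(int)
b=cv2.imread('pics/side11.png').astype(int)
print('door change 10-11',abs(a-b)[248:320,330:372].mean(), 'bg',abs(a-b)[330:380,280:360].mean())
a0=cv2.imread('pics/side0.png').astype(int); print('panel change',abs(a0-b)[130:215,340:392].mean())
print(r.sense()['qvel'].round(3)); r.sign_off()
```

```text
eye (array([ 568.25301472, -264.69503042,  182.56953461]), [1.226403728354373, 1.2264037283542182])
far top (array([544.32628513, -96.25801671, 192.75516951]), [0.7963910168854331, 0.7963910168853071])
door change 10-11 1.1167328042328042 bg 1.6974166666666666
panel change 1.5650829562594268
[ 0.001  0.001  0.001  0.    -0.001 -0.001]
the job is handed in; nothing more can be done
```

The grey door with the two eyes now hangs on the control box, and I handed the job in at about 15 s with the gripper clear. I gripped its top edge, lifted it out of its stand and lowered both eyes onto the pins together. I kept going until it stopped hard on the lugs: 1 mm more command moved it only 0.2 mm, at about 12 N. Then I took off the load and let go.

**Last checks:**
- **Position:** the upper eye measured (568, −265), against the lug at (568.5, −267). In the pictures, the pin tip shows inside the upper ring and the lower eye sits at the lower pin.
- **Stillness:** the door looked the same in two side pictures about 1.6 s apart. The panel and its stand look unchanged from the start.
- **Heights that disagreed slightly:** the upper eye's top measured 182.6 mm, against 185 expected. The door's far top corner measured about 193 mm, against 200. This could be error in points picked by eye, or the free end sagging by up to about 2° within the pin clearance. I did not settle which.

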